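# Stack the insulating set on a bus bar's terminal bolt

### The job

Thread the loose steel parts onto the upright bolt of the copper bus bar, first the plain spacer tube, then the flat washer, then the flanged bushing with its flange down, each lowered fully home before the next, and let go of them. The bolt is clamped anywhere along the bar's slot, so feel for it gently: do not ram or drop a part onto the bolt or bar, and do not disturb the clip, pliers and beaker lying about.

Things in the scene. Friction and masses are not known exactly. Their poses are not given: they have to be found in the camera images.
- slot_middle (a point): Middle of the slot in the bus bar's flat top face, at top-face height, 28 mm above the worktop; x runs along bar and slot, y across, z up. An upright bolt stands in the slot on this x axis (y = 0), up to 10 mm to either side of this point; exactly where is not measured. Bolt: diameter 12 mm, end 62 mm above the top face, the last 3 mm chamfered to diameter 9 mm; it does not yield.
- spacer_centre (a point): Centre of the spacer: a plain steel tube standing upright, outer diameter 32 mm, hole 14.4 mm, 25 mm high (this point 12.5 mm above its underside), 80 g.
- washer_centre (a point): Centre of the washer: a flat thick steel disc lying on the worktop, outer diameter 42 mm, hole 14.4 mm, 8 mm thick (this point 4 mm above its underside), 50 g.
- bushing_centre (a point): Centre of the bushing: a steel flange 42 mm in diameter and 6 mm thick below, a tube 27 mm in outer diameter and 18 mm high standing on it; 24 mm high overall, hole 14.4 mm right through (this point 12 mm above its underside). It stands flange down, z axis up; 70 g.
- black_clip: Bystander: loose crocodile clip with black grips, 46 x 87 x 13 mm; origin at the middle of its underside. Leave alone.
- pliers: Bystander: loose pliers with red grips, 53 x 149 x 11 mm; origin at the middle of its underside. Leave alone.
- small_beaker: Bystander: loose glass beaker, 58 x 54 x 71 mm; origin at the middle of its underside. Leave alone.
- bus_bar: The copper bus bar with its steel bolt, fixed; origin at worktop height under the slot's middle, axes as slot_middle. 124 mm long (x), 56 mm wide (y), 12 mm thick, on two black feet 66 mm wide near its ends; low screw heads (4 mm) lie more than 44 mm from the middle. A tall fume hood stands beyond and to its right, its near corner about 0.6 m ahead of the robot and 0.05 m to the left: keep the wrist clear of it.

How it is judged (in metres and radians):
On the way, in this order (a step that is already met when the one before it is completed fails the run):
1. the spacer is on the bolt, home on the bar (x of spacer_centre in the frame of slot_middle between -0.0118 and 0.0118 m and y of spacer_centre in the frame of slot_middle between -0.004 and 0.004 m and z of spacer_centre in the frame of slot_middle between 0.0105 and 0.0145 m and angle between spacer_centre's own z axis and vertical below 0.1 rad), for 0.1 s.
2. the washer is on the bolt, home on the spacer (all of step 1 and x of washer_centre in the frame of slot_middle between -0.0118 and 0.0118 m and y of washer_centre in the frame of slot_middle between -0.004 and 0.004 m and z of washer_centre in the frame of slot_middle between 0.027 and 0.031 m and angle between washer_centre's own z axis and vertical below 0.1 rad and horizontal distance between spacer_centre and washer_centre below 0.005 m), for 0.1 s.
3. the bushing is on the bolt, flange down, home on the washer (all of step 2 and x of bushing_centre in the frame of slot_middle between -0.0118 and 0.0118 m and y of bushing_centre in the frame of slot_middle between -0.004 and 0.004 m and z of bushing_centre in the frame of slot_middle between 0.043 and 0.047 m and angle between bushing_centre's own z axis and vertical below 0.1 rad), for 0.1 s.
At the end, for the whole second after the job is handed in: All three parts are threaded on the bolt and at rest: spacer home on the bar, washer home on the spacer, bushing flange down on the washer; each within 2 mm of its seated height, level within 0.1 rad, within 4 mm of the slot's line and 11.8 mm of its middle, spacer and washer coaxial within 5 mm (all of step 3 and linear speed of each of spacer, washer, bushing below 0.02 m/s); the robot touches nothing.
It fails at once if the spacer is rammed or dropped on the bar or bolt (over 60 N) (contact force between spacer and bus_bar above 60 N).
It fails at once if the washer is rammed or dropped on the bar or bolt (over 60 N) (contact force between washer and bus_bar above 60 N).
It fails at once if the bushing is rammed or dropped on the bar or bolt (over 60 N) (contact force between bushing and bus_bar above 60 N).
It fails at once if the clip, the pliers or the beaker is moved by more than 2 cm (distance of any of black_clip, pliers, small_beaker from where it was at the start of the episode above 0.02 m).
It also fails if it takes over 72 s, if anything falls off the work surface, if the arm or the gripper's body presses on something with over 40 N, if the wrist force passes 120 N, or if a joint passes its speed limit or range.

### The arm

A 6-joint arm with a two-finger parallel gripper is mounted at the origin on a cart in front of the work surface, level with it; the furniture and walls round the work are solid. World frame = base frame: x ahead of the robot, y to its left, z up, the work surface at z = 0. Lengths are in mm, angles in degrees, forces in N, time in s.
With the tool pointing down it reaches from about 300 to 850 mm from the base axis. Payload 4.2 kg.
Tool frame: the origin (TCP) lies on the centre line of the jaws, within the pads' length; the fingertips stand 14 mm ahead of it and the grasp point (between the pads) lies 5 mm behind it (env.finger_overhang is the z of the fingertips in the tool frame, in mm); z points along the fingers, y is the line along which they close (so a half turn about z gives the same grasp; the last joint's range is limited). The gripper opens to 91 mm and grips with 3 to 60 N. Pads are 32 mm wide; open, the fingers measure 118 mm over their backs; the gripper's body (76 mm by 178 mm) begins 60 mm behind the grasp point.
Start: joints at [-65.661, 18.312, 89.639, -0, 72.044, -1.146], TCP at [247.414, -519.064, 227.976] pointing down, gripper open.
Joint ranges: [-177.97, 177.97], [-48.28, 115.42], [12.27, 149.76], [-77.06, 257.06], [2.81, 150.46], [-146.56, 146.56]. Speed limits (degrees/s): [147.25, 147.25, 180, 180, 180, 180].

### API

Orientations are given as [roll, pitch, yaw] about the fixed x, y, z axes, in that order (R = Rz(yaw) Ry(pitch) Rx(roll)).
In Python, from workcell import sensors, viewer, env gives the robot as it stands. The module is installed in compiled form; this text tells all that it offers.
- The arm moves only by the tool step_arm, never from a script. Its argument "plan" is one flat list of numbers, 6 for each row, row after row: the shift along the tool's x, y, z in cm, then the turn, a rotation vector about the tool's x, y, z in rad. In form: [x, y, z, wx, wy, wz, x, y, z, wx, wy, wz, ...]. A call has 1 to 5 rows; each row shifts and turns the commanded pose from where the row before left it, along the tool's axes as they then stand; what a row does not reach is not made up. A row lasts 1/12 s, in which the tool goes at most 41.7 mm and 7.16 degrees, less where a joint would pass 70% of its speed; a pose out of reach is approached as far as the arm can. A call is refused whole if a number of a shift passes 4.17 or a number of a turn 0.125, either way. A call with a gripper value outside its range is refused whole. "hand" is the finger opening in cm, from 0 to 9.12, set as the call begins (left out, the last holds). The fingers move at their own pace and stop on an object; "newtons" is the grip in N (left out, the last holds). Time passes only in rows, so rows that do not move let the fingers close. It gives the time, the measured TCP pose, the force, the opening and the grip force at its end, in the units of the state.
- sensors.state(): the state, without advancing time (a new reading comes with each control period).
- viewer.grab_frame(name): name is "side" or "top" or "wrist"; returns a dict with "img" (420x560x3 uint8, red, green, blue), "fx", "fy", "cx", "cy" (pixels), "position" and "attitude" of the camera in the world. Camera axes: x right, y down, z forward; pixel columns grow to the right and rows downward; lengths in mm; the calibration is good to about 2 mm. A picture is of the moment at which its call begins. There is no depth.
- env.job_done(): hands the job in; it is judged then, once.
Trained networks look in a picture, given as the dict that the camera call returned (one of the last four; its "shot" number tells which), for a name from the list of things; names that differ only in an ending like _2 or _b are one class to them, and where a whole thing is asked for, a point or a joint stands for the part that bears it (a point fixed in the world has none). Each returns a list of dicts, best first, with "score" (0 to 1); they miss things now and then, are a little off and sometimes report something else, mostly with a low value. They report only what shows in the picture. A call takes as long as a camera call.
- viewer.boxes_of(name, picture): "location" ([column, row] in pixels, amid what is visible of it).
- viewer.pinpoint(name, picture): "location" ([column, row] in pixels: a listed point, or the origin of a listed thing).
The state is a dict: "time_s": time; "qpos": joint angles; "qvel": joint speeds; "effort": joint torques, N m; "ee_pos": TCP position; "ee_rot": TCP orientation; "force": force on the tool from outside, world axes, zero at the start; "torque": the same for the moment, N m; "gripper_width": finger opening in mm; "gripper_force": force on a finger pad.
Only numpy, scipy, OpenCV 4.12 (cv2) and the standard library are available. Lean on these libraries where they do the work, as an engineer would, in place of code of your own. Each camera call takes 0.05 s, during which the arm holds its last target. There are 200 camera calls.

## Working session

There is one attempt and no reset: what is moved stays moved. The work goes in short steps, Python scripts to look and compute and a tool call to move; the robot and the scene stay as the last step left them, time stands still between calls to the robot, and variables do not carry over. Pictures are saved under pics/ and viewed, at most 10 in all, crops included, and the job is handed in when it is done.

Besides the shell and the picture viewer there is one more tool, called after ">>>" as name(argument=value, ...), one argument or row to a line, values as JSON. step_arm: Moves the arm, as the interface text tells. Its arguments: {"type":"object","properties":{"plan":{"type":"array","items":{"type":"number"}},"hand":{"type":"number"},"newtons":{"type":"number"}},"required":["plan"]}

```bash
mkdir -p pics; cat > h.py <<'E'
import numpy as np, cv2
from scipy.spatial.transform import Rotation as R
from workcell import sensors, viewer, env
def ray(f,p):
    a=np.array(f['attitude'],float)
    if a.shape==(3,3): M=a
    elif a.size==4: M=R.from_quat(a).as_matrix()
    else: M=R.from_euler('xyz',a,degrees=True).as_matrix()
    d=M@np.array([(p[0]-f['cx'])/f['fx'],(p[1]-f['cy'])/f['fy'],1]); return np.array(f['position'],float),d
def onz(f,p,z):
    o,d=ray(f,p); return o+d*(z-o[2])/d[2]
Z=dict(slot_middle=28,spacer_centre=12.5,washer_centre=4,bushing_centre=12,black_clip=0,pliers=0,small_beaker=0,bus_bar=0)
def save(f,n): cv2.imwrite('pics/'+n+'.png',f['img'][:,:,::-1])
E
python3 - <<'E'
from h import *
print(sensors.state(), env.finger_overhang)
for n in ['top','side','wrist']:
    f=viewer.grab_frame(n); save(f,n+'0'); print(n,f['position'],f['attitude'],f['fx'])
    for k in Z:
        for r in viewer.pinpoint(k,f)[:2]: print(k,np.round(r['location']),round(r['score'],2),onz(f,r['location'],Z[k]).round(1))
i=[cv2.imread(f'pics/{n}0.png') for n in ['top','side']]
cv2.imwrite('pics/both.png',cv2.resize(np.vstack(i),(450,600))if 0 else i[0])
E
```

```text
{'time_s': 0.0, 'qpos': array([-6.56608109e+01,  1.83499559e+01,  8.97070971e+01, -6.76757792e-04,
        7.20444104e+01, -1.14811586e+00]), 'qvel': array([-0.0730593 , -0.06576836, -0.03826902,  0.02234822, -0.1290589 ,
       -0.00894987]), 'effort': array([ 2.92754492e-03, -4.12452900e+01, -2.31972635e+01,  7.29709561e-02,
        4.58345900e-02, -1.31220304e-04]), 'ee_pos': array([ 247.20312974, -518.60277362,  227.1324819 ]), 'ee_rot': array([-1.79898544e+02, -1.38972879e-03,  2.54875129e+01]), 'force': array([ 0.6429526 , -0.01392422,  0.50710161]), 'torque': array([-0.0189535 ,  0.00820145, -0.04533209]), 'gripper_force': 0.0, 'gripper_width': 91.30940234005519} 14.0
top [ 367.48998551  316.9795114  1065.72614233] [-173.18665357    1.28963627  -91.34102773] 516.0179903234789
slot_middle [357. 222.] 0.6 [467.3 191.1  28. ]
spacer_centre [248. 203.] 0.44 [513.5 412.   12.5]
washer_centre [300. 148.] 0.65 [628.7 302.    4. ]
bushing_centre [279. 261.] 0.63 [392.7 350.5  12. ]
bushing_centre [221. 280.] 0.32 [358.3 470.4  12. ]
black_clip [318. 186.] 0.69 [546.4 265.9   0. ]
pliers [222. 280.] 0.86 [357.4 470.3   0. ]
small_beaker [232. 161.] 0.75 [605.8 446.   -0. ]
bus_bar [354. 222.] 0.59 [470.8 193.2   0. ]
side [ 209.24131469 1012.65117348  497.29040308] [-121.71276975    0.96268274 -157.95224083] 509.7646691159846
slot_middle [324. 182.] 0.6 [463.1 190.   28. ]
spacer_centre [252. 247.] 0.91 [513.9 411.2  12.5]
washer_centre [226. 210.] 0.76 [612.4 313.4   4. ]
washer_centre [332. 241.] 0.55 [400.6 337.9   4. ]
bushing_centre [332. 244.] 0.87 [395.  356.7  12. ]
pliers [335. 296.] 0.87 [356.2 463.9   0. ]
small_beaker [194. 254.] 0.57 [601.5 446.2   0. ]
bus_bar [324. 194.] 0.67 [462.8 185.4   0. ]
wrist [ 310.70061837 -489.65776557  383.69659115] [ 1.65557102e+02 -7.55229243e-02 -6.45252879e+01] 345.09627273147913
```

View pics/top0.png

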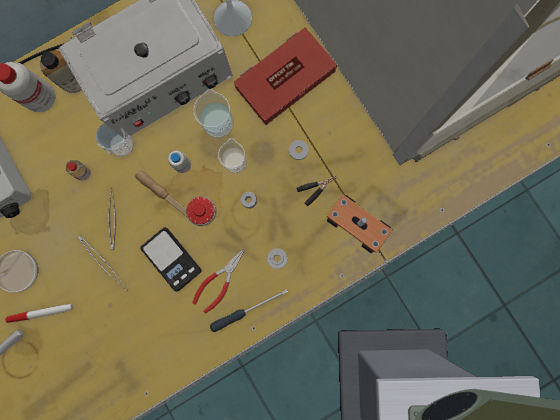

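View pics/side0.png

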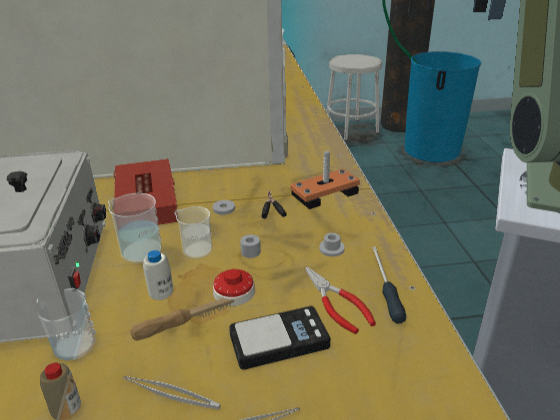

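The top view shows the spacer at about (248,200), the washer at (299,149), the bushing at (277,258) and the bar with its bolt at (360,222). In the side view they are at (251,246), (224,207), (332,243) and (326,165). The network's detections agree. Next I'll segment the bar and rings to refine these.

```bash
python3 - <<'E'
from h import *
f=viewer.grab_frame('top'); im=f['img']; g=viewer.grab_frame('side')
hsv=cv2.cvtColor(im,cv2.COLOR_RGB2HSV); print(hsv[212,345],hsv[240,375],hsv[300,300])
m=((hsv[...,0]<14)&(hsv[...,1]>90)&(hsv[...,2]>120)).astype(np.uint8); m[:185]=0;m[260:]=0;m[:,:320]=0;m[:,400:]=0
m=cv2.morphologyEx(m,cv2.MORPH_CLOSE,np.ones((13,13)))
c=max(cv2.findContours(m,0,2)[0],key=cv2.contourArea)
b=cv2.boxPoints(cv2.minAreaRect(c)); W=np.array([onz(f,p,28) for p in b]); print(W.round(1),W.mean(0)); 
for i in range(4):
    d=W[i]-W[i-1]; print(np.linalg.norm(d),np.degrees(np.arctan2(d[1],d[0])))
print('hood',onz(g,(283,160),0),onz(f,(400,160),0))
def ring(f,p,n,z):
    return
a=cv2.resize(im[130:270,220:400],None,fx=4,fy=4,interpolation=cv2.INTER_CUBIC)
s=cv2.resize(g['img'][140:265,200:370],None,fx=4,fy=4,interpolation=cv2.INTER_CUBIC)
cv2.imwrite('pics/a.png',a[:,:,::-1]);cv2.imwrite('pics/s.png',s[:,:,::-1])
E
```

```text
[ 11 137 162] [ 10  78 156] [ 20  95 140]
[[481.6 252.9  28. ]
 [525.9 218.8  28. ]
 [449.8 121.8  28. ]
 [406.3 156.   28. ]] [465.90960756 187.36037457  28.        ]
122.7424370775968 52.13354428293744
55.88066594259532 -37.56899957089654
123.28393058324309 -128.13845568269159
55.29521502887141 141.87450247392078
hood [594.57627596  74.60691738   0.        ] [597.94133122  93.07529532   0.        ]
```

View pics/a.png

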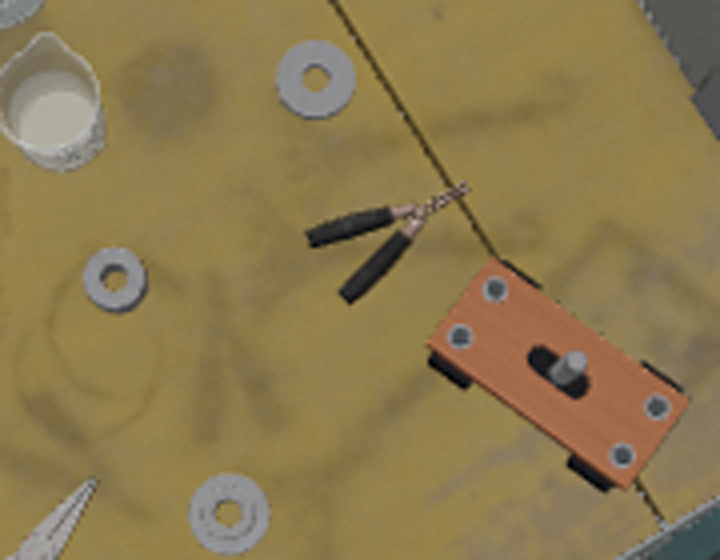

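View pics/s.png

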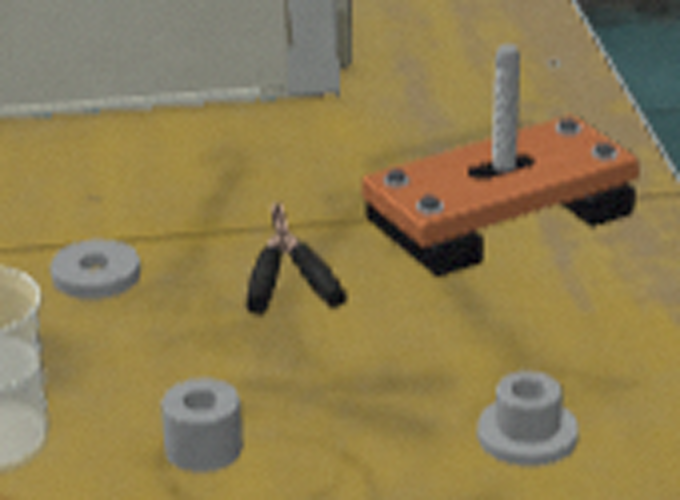

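The crops show the bolt end at crop (576,358) in the top view and (508,48) in the side view. The ring tops and the hood's base line, crop (0,112)–(335,95) in the side view, are also visible.

```bash
python3 - <<'E'
from h import *
f=viewer.grab_frame('top'); g=viewer.grab_frame('side')
A=lambda c:((c[0]+.5)/4+220-.5,(c[1]+.5)/4+130-.5); S=lambda c:((c[0]+.5)/4+200-.5,(c[1]+.5)/4+140-.5)
for n,a,s,z in [('bolt',(576,358),(508,50),90),('spacer',(115,280),(203,399),25),('washer',(316,79),(95,265),8),('bush',(229,513),(529,389),24)]:
    print(n,onz(f,A(a),z),onz(g,S(s),z))
print('slot',onz(f,A((558,372)),28),onz(g,S((502,168)),28))
print('hood',onz(g,S((0,112)),0),onz(g,S((335,95)),0))
print(sensors.state()['time_s'])
E
```

```text
bolt [466.34662191 186.24338534  90.        ] [461.1016735 185.929211   90.       ]
spacer [518.94630055 410.21571599  25.        ] [516.64322059 408.64956472  25.        ]
washer [624.86263176 304.76344796   8.        ] [620.59628059 306.35115696   8.        ]
bush [399.16238078 354.64805858  24.        ] [396.3022429  354.17442777  24.        ]
slot [465.77904946 187.26205266  28.        ] [461.95264282 186.65209734  28.        ]
hood [749.67929749 170.87406735   0.        ] [587.61295592  89.73650698   0.        ]
1.55
```

>>> step_arm(
  plan=[0,0,0,0,0,-0.12,0,0,0,0,0,-0.12,0,0,0,0,0,-0.12,0,0,0,0,0,-0.12,0,0,0,0,0,-0.12],
  hand=6,
)

```text
time_s: 1.97
ee_pos: [247.4, -519.1, 228.0]
ee_rot: [180.0, 0.0, 60.2]
force: [0.9, -0.8, -0.7]
gripper_width: 61.1
gripper_force: 0.0
```

>>> step_arm(
  plan=[0,0,0,0,0,-0.12,0,0,0,0,0,-0.12,0,0,0,0,0,-0.12,0,0,0,0,0,-0.12,0,0,0,0,0,-0.12],
)

```text
time_s: 2.38
ee_pos: [247.4, -519.1, 228.0]
ee_rot: [180.0, 0.0, 94.6]
force: [-1.4, -0.1, -0.4]
gripper_width: 60.1
gripper_force: 0.0
```

>>> step_arm(
  plan=[0,0,0,0,0,-0.12,0,0,0,0,0,-0.12,0,0,0,0,0,-0.12,0,0,0,0,0,-0.12,0,0,0,0,0,-0.12],
)

```text
time_s: 2.8
ee_pos: [247.4, -519.1, 228.0]
ee_rot: [-180.0, 0.0, 129.0]
force: [-0.2, 0.3, -0.0]
gripper_width: 60.1
gripper_force: 0.0
```

>>> step_arm(
  plan=[0,0,0,0,0,-0.12,0,0,0,0,0,-0.114,0,0,0,0,0,0],
)

```text
time_s: 3.05
ee_pos: [247.4, -519.1, 228.0]
ee_rot: [-180.0, 0.0, 142.1]
force: [0.3, 0.5, 0.6]
gripper_width: 60.0
gripper_force: 0.0
```

>>> step_arm(
  plan=[1.28,3.2,0,0,0,0,1.28,3.2,0,0,0,0,1.28,3.2,0,0,0,0,1.28,3.2,0,0,0,0,1.28,3.2,0,0,0,0],
)

```text
time_s: 3.47
ee_pos: [295.5, -352.1, 228.0]
ee_rot: [180.0, 0.0, 141.8]
force: [0.2, 0.2, -1.1]
gripper_width: 59.9
gripper_force: 0.0
```

>>> step_arm(
  plan=[1.28,3.2,0,0,0,0,1.28,3.2,0,0,0,0,1.28,3.2,0,0,0,0,1.28,3.2,0,0,0,0,1.28,3.2,0,0,0,0],
)

```text
time_s: 3.88
ee_pos: [343.5, -186.5, 228.2]
ee_rot: [180.0, 0.1, 141.8]
force: [1.0, -0.3, -0.2]
gripper_width: 59.7
gripper_force: 0.0
```

>>> step_arm(
  plan=[1.28,3.2,0,0,0,0,1.28,3.2,0,0,0,0,1.28,3.2,0,0,0,0,1.28,3.2,0,0,0,0,1.28,3.2,0,0,0,0],
)

```text
time_s: 4.3
ee_pos: [391.5, -20.8, 228.3]
ee_rot: [180.0, 0.1, 141.8]
force: [0.3, 0.1, 0.7]
gripper_width: 60.0
gripper_force: 0.0
```

>>> step_arm(
  plan=[1.28,3.2,0,0,0,0,1.28,3.2,0,0,0,0,1.28,3.2,0,0,0,0,1.28,3.2,0,0,0,0,1.28,3.2,0,0,0,0],
)

```text
time_s: 4.72
ee_pos: [439.6, 144.8, 228.1]
ee_rot: [180.0, 0.0, 141.9]
force: [1.9, -1.1, -0.1]
gripper_width: 59.7
gripper_force: 0.0
```

>>> step_arm(
  plan=[1.28,3.2,0.8,0,0,0,1.28,3.2,0.8,0,0,0,1.28,3.2,0.8,0,0,0,1.28,3.2,0.8,0,0,0,1.28,3.2,0.8,0,0,0],
)

```text
time_s: 5.13
ee_pos: [487.6, 310.3, 187.6]
ee_rot: [180.0, 0.0, 141.9]
force: [0.9, 0.0, 0.8]
gripper_width: 59.7
gripper_force: 0.0
```

>>> step_arm(
  plan=[1.28,3.2,1.6,0,0,0,1.28,3.2,1.6,0,0,0,1.28,3.2,1.6,0,0,0,0,0,0,0,0,0,0,0,0,0,0,0],
)

```text
time_s: 5.55
ee_pos: [515.6, 408.7, 137.8]
ee_rot: [-179.8, -0.0, 142.0]
force: [-0.3, -0.7, 0.8]
gripper_width: 60.1
gripper_force: 0.0
```

```bash
cat >> h.py <<'E'
def tool(target,yaw=142.0):
    "shift in cm along tool axes from the measured pose to a world target"
    s=sensors.state(); M=R.from_euler('xyz',s['ee_rot'],degrees=True).as_matrix()
    return (M.T@(np.array(target)-s['ee_pos'])/10).round(2)
E
python3 - <<'E'
from h import *
f=viewer.grab_frame('wrist'); save(f,'w1'); s=sensors.state(); print(s['ee_pos'],s['ee_rot'],f['position'],f['attitude'])
for k in Z:
    for r in viewer.pinpoint(k,f)[:2]: print(k,np.round(r['location']),round(r['score'],2),onz(f,r['location'],Z[k]).round(1))
E
```

```text
[515.82681035 407.67426143 139.14891829] [-1.79883690e+02 -1.38407038e-03  1.41971607e+02] [460.47322228 451.41968351 293.55289265] [165.4610202    0.18627853  51.99769193]
spacer_centre [289. 205.] 0.58 [520.8 410.6  12.5]
bushing_centre [141. 132.] 0.93 [400.2 354.7  12. ]
small_beaker [368. 256.] 0.58 [606.1 436.8   0. ]
```

View pics/w1.png

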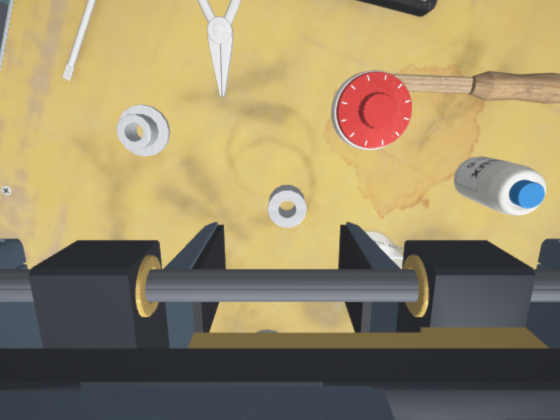

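The wrist view shows the spacer top's hole at about (287,209), the bushing's at (139,131), and the finger tips near (215,228) and (344,228).

```bash
python3 - <<'E'
from h import *
f=viewer.grab_frame('wrist')
def circ(f,p,r0,z,dia):
    "refine top-ring centre: hough around p"
    g=cv2.cvtColor(f['img'],cv2.COLOR_RGB2GRAY); x,y=map(int,p); w=40
    c=cv2.resize(g[y-w:y+w,x-w:x+w],None,fx=4,fy=4,interpolation=cv2.INTER_CUBIC)
    h=cv2.HoughCircles(c,cv2.HOUGH_GRADIENT,1.5,10,param1=100,param2=15,minRadius=int(4*r0*.8),maxRadius=int(4*r0*1.2))
    return [] if h is None else [((a[0]+.5)/4+x-w-.5,(a[1]+.5)/4+y-w-.5,a[2]/4) for a in h[0][:3]]
for p,z in [((287,209),25),((139,131),24)]:
    d=np.linalg.norm(onz(f,p,z)-f['position']); r=f['fx']*7.2/d
    print(onz(f,p,z).round(1),'r',r,[(np.round(q,1),onz(f,q,z).round(1)) for q in circ(f,p,r,z,14.4)])
s=sensors.state();M=R.from_euler('xyz',s['ee_rot'],degrees=True).as_matrix()
A=R.from_euler('xyz',f['attitude'],degrees=True).as_matrix()
for y in(-30,0,30):
    P=s['ee_pos']+M@[16,y,14]; c=A.T@(P-f['position']); print(y,c[0]/c[2]*f['fx']+f['cx'],c[1]/c[2]*f['fy']+f['cy'])
print(tool([519,409,60]))
E
```

```text
[521.8 407.8  25. ] r 8.831342111240744 [(array([286.9, 205.9,   8.5], dtype=float32), array([519.7, 409.4,  25. ])), (array([284.3, 197.7,  10.3], dtype=float32), array([513. , 411.9,  25. ])), (array([289.2, 197.3,  10.3], dtype=float32), array([515.1, 415.2,  25. ]))]
[402.2 356.   24. ] r 8.452386091868908 [(array([135.2, 128.7,   9.8], dtype=float32), array([399.2, 354.9,  24. ])), (array([150.9, 111.4,   8.1], dtype=float32), array([397.3, 373.3,  24. ])), (array([159.6, 121.6,   9.8], dtype=float32), array([406.8, 373.3,  24. ]))]
-30 224.91852986154706 223.4360701397368
0 283.09620498876626 223.4088514713183
30 341.2666112416165 223.3816362036728
[-0.1   0.29  8.06]
```

>>> step_arm(
  plan=[-0.1,0.29,3.0,0,0,0,0,0,3.0,0,0,0,0,0,3.0,0,0,0,0,0,2.0,0,0,0,0,0,1.15,0,0,0],
)

```text
time_s: 6.47
ee_pos: [517.4, 408.2, 15.6]
ee_rot: [-179.7, -0.1, 142.0]
force: [0.6, -0.2, 0.3]
gripper_width: 59.7
gripper_force: 0.0
```

>>> step_arm(
  plan=[0,0,0,0,0,0,0,0,0,0,0,0,0,0,0,0,0,0,0,0,0,0,0,0,0,0,0,0,0,0],
  hand=2.5,
  newtons=20,
)

```text
time_s: 6.88
ee_pos: [519.4, 409.9, 19.8]
ee_rot: [179.9, 0.0, 142.0]
force: [0.9, 0.3, 2.2]
gripper_width: 31.7
gripper_force: 20.0
```

>>> step_arm(
  plan=[0,0,0,0,0,0,0,0,0,0,0,0,0,0,0,0,0,0],
)

```text
time_s: 7.13
ee_pos: [519.4, 409.9, 19.8]
ee_rot: [179.9, 0.0, 142.0]
force: [-0.5, 0.5, 5.7]
gripper_width: 31.2
gripper_force: 20.0
```

>>> step_arm(
  plan=[0,0,-1,0,0,0,0,0,-3.5,0,0,0,0,0,-4,0,0,0,0,0,-4,0,0,0,0,0,-4,0,0,0],
)

```text
time_s: 7.55
ee_pos: [518.2, 409.0, 185.2]
ee_rot: [-179.9, -0.0, 142.0]
force: [0.2, 0.9, -1.2]
gripper_width: 31.4
gripper_force: 20.0
```

>>> step_arm(
  plan=[-1.2,-2.3,0,0,0,0,-1.2,-2.3,0,0,0,0,-1.2,-2.3,0,0,0,0,-1.2,-2.3,0,0,0,0,-1.2,-2.3,0,0,0,0],
)

```text
time_s: 7.97
ee_pos: [494.5, 280.6, 183.6]
ee_rot: [-180.0, -0.0, 142.0]
force: [-0.4, -1.1, -0.7]
gripper_width: 31.4
gripper_force: 20.0
```

>>> step_arm(
  plan=[-1.2,-2.3,0,0,0,0,-1.2,-2.3,0,0,0,0,-1.2,-2.3,0,0,0,0,-1.2,-2.3,0,0,0,0,-0.2,-0.3,0,0,0,0],
)

```text
time_s: 8.38
ee_pos: [474.4, 172.7, 183.6]
ee_rot: [-179.8, -0.0, 141.9]
force: [-0.4, -0.5, -1.8]
gripper_width: 31.4
gripper_force: 20.0
```

>>> step_arm(
  plan=[0,0,0,0,0,0,0,0,0,0,0,0,0,0,0,0,0,0],
)

```text
time_s: 8.63
ee_pos: [476.6, 177.1, 183.6]
ee_rot: [180.0, 0.0, 142.1]
force: [-0.5, 1.1, -1.0]
gripper_width: 31.4
gripper_force: 20.0
```

```bash
python3 - <<'E'
from h import *
f=viewer.grab_frame('wrist'); save(f,'w2'); s=sensors.state(); print(s['ee_pos'],s['ee_rot'],s['force'],s['gripper_width'],f['position'],f['attitude'])
for k in ['slot_middle','spacer_centre']:
    for r in viewer.pinpoint(k,f)[:2]: print(k,np.round(r['location']),round(r['score'],2),onz(f,r['location'],Z[k]).round(1))
cv2.imwrite('pics/w2c.png',cv2.resize(f['img'][100:300,180:440],None,fx=3,fy=3,interpolation=cv2.INTER_CUBIC)[:,:,::-1])
E
```

```text
[476.54539961 177.14598329 183.47308497] [1.79976500e+02 1.08709575e-04 1.42079101e+02] [-0.2070663   0.88464304 -0.89154253] 30.977519266633223 [420.94094369 219.34084324 339.27951578] [ 1.65424089e+02 -5.03743111e-02  5.20451027e+01]
slot_middle [280. 183.] 0.83 [467.1 181.8  28. ]
slot_middle [471. 225.] 0.62 [610.2 299.7  28. ]
spacer_centre [282. 254.] 0.86 [528.5 136.4  12.5]
```

View pics/w2c.png

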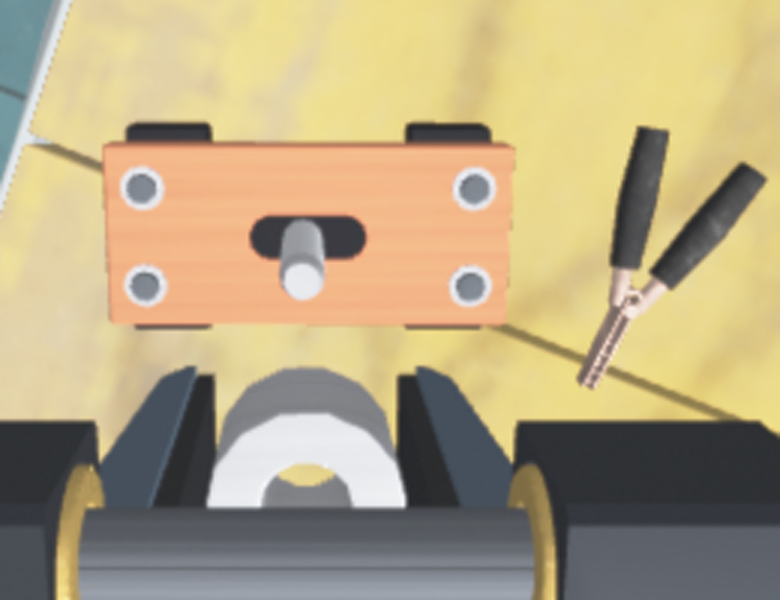

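The crop shows the bolt end at about (303,279). The held spacer's top rim has its upper edge at row 413 and spans columns 207–405; its lower rim's upper edge is at (305,367). I'll compute the bolt relative to the held spacer through the same camera.

```bash
python3 - <<'E'
from h import *
f=viewer.grab_frame('wrist'); s=sensors.state(); M=R.from_euler('xyz',s['ee_rot'],degrees=True).as_matrix(); p=s['ee_pos']
C=lambda c:((c[0]+.5)/3+180-.5,(c[1]+.5)/3+100-.5)
t=lambda w:(M.T@(w-p)).round(1)
print('bolt tool',t(onz(f,C((303,279)),90)), onz(f,C((303,279)),90))
print('slot mid',onz(f,C((308,237)),28))
print('top rim edge (expect x=16)',t(onz(f,C((306,413)),p[2]+5.2)),'L/R',t(onz(f,C((207,500)),p[2]+5.2)),t(onz(f,C((405,500)),p[2]+5.2)))
print('low rim edge',t(onz(f,C((305,367)),p[2]-19.8)))
print('bar corners',[onz(f,C(c),28).round(1) for c in [(105,144),(515,148),(508,325),(111,323)]])
print('fingers',t(onz(f,C((196,367)),p[2]-14)),t(onz(f,C((416,367)),p[2]-14)))
E
```

```text
bolt tool [14.8 -1.3 93.3] [463.86956601 185.09836661  90.        ]
slot mid [465.20715376 185.80373851  28.        ]
top rim edge (expect x=16) [15.5 -0.6 -5.2] L/R [  1.  -16.2  -5.2] [ 1.  15.  -5.2]
low rim edge [15.1 -0.8 19.8]
bar corners [array([406. , 155.4,  28. ]), array([481.9, 250.9,  28. ]), array([525.3, 217.9,  28. ]), array([448.9, 120.9,  28. ])]
fingers [ 16.9 -19.5  14. ] [16.9 18.3 14. ]
```

>>> step_arm(
  plan=[0.55,-0.05,1.6,0,0,0,0.5,0,1.8,0,0,0,0.5,0,1.8,0,0,0,0,0,1.0,0,0,0,0,0,0.5,0,0,0],
)

```text
time_s: 9.25
ee_pos: [463.0, 185.4, 115.0]
ee_rot: [-179.9, -0.1, 142.1]
force: [-0.2, 0.5, -0.8]
gripper_width: 31.1
gripper_force: 20.0
```

>>> step_arm(
  plan=[0,0,0,0,0,0,0,0,0.1,0,0,0,0,0,0.1,0,0,0,0,0,0.1,0,0,0,0,0,0.1,0,0,0],
)

```text
time_s: 9.67
ee_pos: [464.3, 185.4, 113.0]
ee_rot: [179.9, 0.1, 142.0]
force: [0.5, 0.2, -1.6]
gripper_width: 31.1
gripper_force: 20.0
```

>>> step_arm(
  plan=[0,0,0.1,0,0,0,0,0,0.1,0,0,0,0,0,0.1,0,0,0,0,0,0.1,0,0,0,0,0,0.1,0,0,0],
)

```text
time_s: 10.08
ee_pos: [463.8, 185.3, 107.3]
ee_rot: [-180.0, 0.0, 142.0]
force: [0.4, -0.9, -1.0]
gripper_width: 31.6
gripper_force: 20.0
```

>>> step_arm(
  plan=[0,0,0.1,0,0,0,0,0,0.1,0,0,0,0,0,0.1,0,0,0,0,0,0.1,0,0,0,0,0,0.1,0,0,0],
)

```text
time_s: 10.5
ee_pos: [463.8, 185.4, 102.3]
ee_rot: [-180.0, 0.0, 142.0]
force: [-0.5, -0.8, -0.1]
gripper_width: 31.1
gripper_force: 20.0
```

>>> step_arm(
  plan=[0,0,0.1,0,0,0,0,0,0.1,0,0,0,0,0,0.1,0,0,0,0,0,0.1,0,0,0,0,0,0.1,0,0,0],
)

```text
time_s: 10.92
ee_pos: [463.8, 185.3, 97.3]
ee_rot: [180.0, 0.0, 142.0]
force: [-0.4, 0.1, -0.7]
gripper_width: 31.1
gripper_force: 20.0
```

>>> step_arm(
  plan=[0,0,0.3,0,0,0,0,0,0.4,0,0,0,0,0,0.4,0,0,0,0,0,0.4,0,0,0,0,0,0.4,0,0,0],
)

```text
time_s: 11.33
ee_pos: [463.6, 185.3, 77.8]
ee_rot: [-180.0, -0.0, 142.0]
force: [-0.4, -0.7, -0.9]
gripper_width: 31.4
gripper_force: 20.0
```

>>> step_arm(
  plan=[0,0,0.4,0,0,0,0,0,0.4,0,0,0,0,0,0.4,0,0,0,0,0,0.4,0,0,0,0,0,0.3,0,0,0],
)

```text
time_s: 11.75
ee_pos: [463.7, 185.3, 58.9]
ee_rot: [-180.0, -0.0, 142.0]
force: [-0.6, 0.1, -0.7]
gripper_width: 31.3
gripper_force: 20.0
```

>>> step_arm(
  plan=[0,0,0.2,0,0,0,0,0,0.15,0,0,0,0,0,0.1,0,0,0,0,0,0.1,0,0,0,0,0,0.1,0,0,0],
)

```text
time_s: 12.17
ee_pos: [463.9, 185.4, 53.0]
ee_rot: [180.0, 0.0, 142.0]
force: [-0.6, 0.6, -1.1]
gripper_width: 31.3
gripper_force: 20.0
```

>>> step_arm(
  plan=[0,0,0.1,0,0,0,0,0,0.1,0,0,0,0,0,0.1,0,0,0,0,0,0.05,0,0,0,0,0,0.05,0,0,0],
)

```text
time_s: 12.58
ee_pos: [463.8, 185.3, 48.9]
ee_rot: [-180.0, 0.0, 142.0]
force: [-0.1, -0.3, -0.2]
gripper_width: 31.4
gripper_force: 20.0
```

>>> step_arm(
  plan=[0,0,0.05,0,0,0,0,0,0.05,0,0,0,0,0,0.03,0,0,0,0,0,0,0,0,0],
)

```text
time_s: 12.92
ee_pos: [463.8, 185.3, 47.7]
ee_rot: [-180.0, 0.0, 142.0]
force: [0.7, -0.2, 1.4]
gripper_width: 31.4
gripper_force: 20.0
```

>>> step_arm(
  plan=[0,0,0.04,0,0,0,0,0,0.03,0,0,0,0,0,0,0,0,0],
)

```text
time_s: 13.17
ee_pos: [463.8, 185.3, 47.7]
ee_rot: [180.0, 0.0, 142.0]
force: [-1.6, -1.1, 5.7]
gripper_width: 31.1
gripper_force: 20.0
```

>>> step_arm(
  plan=[0,0,0,0,0,0,0,0,0,0,0,0],
)

```text
time_s: 13.33
ee_pos: [463.8, 185.3, 47.7]
ee_rot: [180.0, 0.0, 142.0]
force: [-1.7, -0.4, 6.1]
gripper_width: 31.3
gripper_force: 20.0
```

>>> step_arm(
  plan=[0,0,0,0,0,0,0,0,0,0,0,0,0,0,0,0,0,0,0,0,-0.3,0,0,0,0,0,-0.8,0,0,0],
  hand=4.4,
)

```text
time_s: 13.75
ee_pos: [463.0, 185.0, 57.3]
ee_rot: [-179.9, -0.1, 142.0]
force: [-0.4, -0.2, 0.1]
gripper_width: 44.0
gripper_force: 0.0
```

>>> step_arm(
  plan=[0,0,-1.5,0,0,0,0,0,-2.5,0,0,0,0,0,-2.5,0,0,0,0,0,-1.5,0,0,0,0,0,0,0,0,0],
)

```text
time_s: 14.17
ee_pos: [466.1, 186.2, 141.9]
ee_rot: [179.6, 0.2, 142.0]
force: [0.0, 0.1, -0.3]
gripper_width: 44.1
gripper_force: 0.0
```

```bash
python3 - <<'E'
from h import *
f=viewer.grab_frame('wrist'); print(sensors.state()['ee_pos'],sensors.state()['gripper_width'])
g=viewer.grab_frame('side')
a=cv2.resize(f['img'][150:290,190:380],None,fx=2.5,fy=2.5); b=cv2.resize(g['img'][130:230,260:400],None,fx=3,fy=3)
H=max(a.shape[0],b.shape[0]); o=np.zeros((H,800,3),np.uint8); a=a[:,:400]; o[:a.shape[0],:a.shape[1]]=a; b=b[:,:400]; o[:b.shape[0],400:400+b.shape[1]]=b
cv2.imwrite('pics/c1.png',o[:,:,::-1])
E
```

```text
[464.88790588 185.78835685 139.88080694] 44.219569883028406
```

View pics/c1.png

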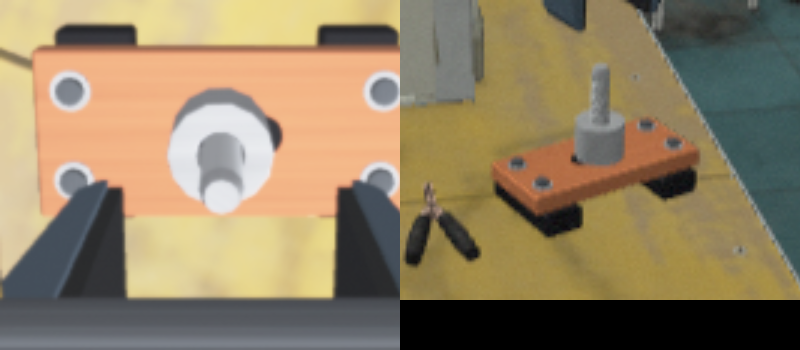

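The picture shows the spacer seated flat on the bar around the bolt. Next is the washer.

>>> step_arm(
  plan=[-0.95,2.75,0,0,0,0,-0.95,2.75,0,0,0,0,-0.95,2.75,0,0,0,0,-0.95,2.75,0,0,0,0,-0.95,2.75,0,0,0,0],
  hand=6,
)

```text
time_s: 14.68
ee_pos: [586.0, 264.8, 135.9]
ee_rot: [-179.8, -0.1, 142.0]
force: [0.2, 0.3, 0.8]
gripper_width: 59.9
gripper_force: 0.0
```

>>> step_arm(
  plan=[-0.95,2.75,0,0,0,0,-0.95,2.75,0,0,0,0,0,0,0,0,0,0,0,0,0,0,0,0,0,0,0,0,0,0],
)

```text
time_s: 15.1
ee_pos: [633.3, 295.5, 136.0]
ee_rot: [-179.8, -0.1, 142.0]
force: [-0.1, 0.1, -0.3]
gripper_width: 59.9
gripper_force: 0.0
```

```bash
python3 - <<'E'
from h import *
f=viewer.grab_frame('wrist'); save(f,'w3'); s=sensors.state(); print(s['ee_pos'],s['ee_rot'])
for k in ['washer_centre']:
    for r in viewer.pinpoint(k,f)[:2]: print(k,np.round(r['location'],1),round(r['score'],2),onz(f,r['location'],Z[k]).round(1))
p=(280,205)
hsv=cv2.cvtColor(f['img'],cv2.COLOR_RGB2HSV); m=(hsv[...,1]<60).astype(np.uint8)*255; m[228:]=0
n,l,st,c=cv2.connectedComponentsWithStats(m)
for i in range(1,n):
    if 300<st[i][4]<8000: print(st[i],c[i].round(1),onz(f,c[i],6).round(1))
cv2.imwrite('pics/w3c.png',cv2.resize(f['img'][110:300,180:400],None,fx=3,fy=3)[:,:,::-1])
E
```

```text
[633.26406381 295.39338657 136.64112996] [-1.79826680e+02 -8.21151636e-02  1.42016800e+02]
washer_centre [283.  185.3] 0.68 [623.2 303.5   4. ]
[ 167   82   63  108 1958] [190.6 127.7] [539.5 273.9   6. ]
[   0   99   53   48 1979] [ 21.8 123.1] [452.8 168.7   6. ]
[ 260  162   50   50 1720] [284.3 186.7] [624.5 303.8   6. ]
```

View pics/w3c.png

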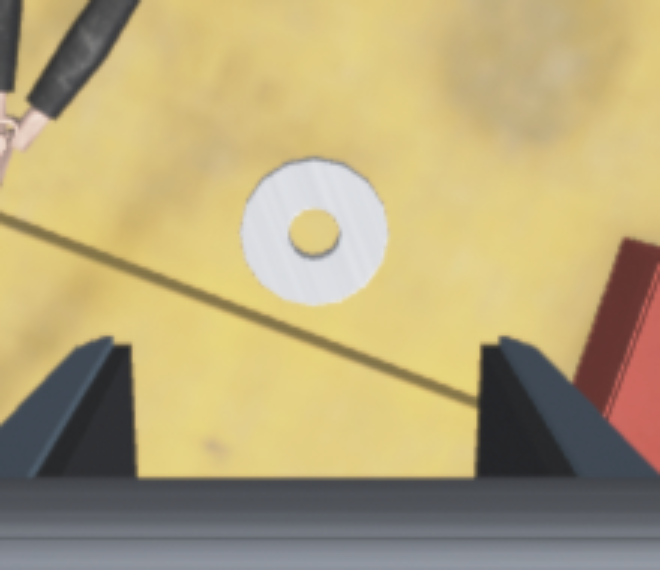

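```bash
python3 -c "
from h import *
print(tool([624.5,304,16]))"
```

```text
[ 1.22  0.15 12.13]
```

>>> step_arm(
  plan=[0.6,0.15,2.5,0,0,0,0.62,0,3,0,0,0,0,0,3,0,0,0,0,0,2,0,0,0,0,0,0.8,0,0,0],
)

```text
time_s: 15.62
ee_pos: [623.0, 303.3, 21.7]
ee_rot: [-179.7, -0.2, 142.0]
force: [0.1, -0.8, -1.3]
gripper_width: 59.9
gripper_force: 0.0
```

>>> step_arm(
  plan=[0,0,0.2,0,0,0,0,0,0,0,0,0,0,0,0,0,0,0],
)

```text
time_s: 15.87
ee_pos: [626.9, 305.2, 24.8]
ee_rot: [179.8, 0.1, 142.0]
force: [0.0, 0.1, 0.6]
gripper_width: 60.1
gripper_force: 0.0
```

>>> step_arm(
  plan=[0,0,0.3,0,0,0,0,0,0,0,0,0,0,0,0,0,0,0],
)

```text
time_s: 16.12
ee_pos: [626.3, 304.9, 20.8]
ee_rot: [179.9, 0.0, 142.0]
force: [0.5, 0.1, 0.6]
gripper_width: 59.8
gripper_force: 0.0
```

```bash
python3 -c "
from h import *
print(sensors.state()['ee_pos'],tool([624.5,304,16]))"
```

```text
[626.31659964 304.94699275  20.76261138] [ 0.09 -0.19  0.48]
```

>>> step_arm(
  plan=[0.09,-0.15,0.2,0,0,0,0,0,0.15,0,0,0,0,0,0.1,0,0,0,0,0,0,0,0,0,0,0,0,0,0,0],
)

```text
time_s: 16.53
ee_pos: [624.2, 304.2, 15.2]
ee_rot: [-180.0, -0.0, 142.0]
force: [0.4, -0.8, -0.5]
gripper_width: 60.0
gripper_force: 0.0
```

>>> step_arm(
  plan=[0,0,0,0,0,0,0,0,0,0,0,0,0,0,0,0,0,0,0,0,0,0,0,0,0,0,0,0,0,0],
  hand=3.5,
  newtons=20,
)

```text
time_s: 16.95
ee_pos: [624.4, 304.3, 15.5]
ee_rot: [180.0, 0.0, 142.0]
force: [0.7, 0.5, -0.3]
gripper_width: 41.1
gripper_force: 20.0
```

>>> step_arm(
  plan=[0,0,-0.5,0,0,0,0,0,-2.5,0,0,0,0,0,-4,0,0,0,0,0,-4,0,0,0,0,0,-4,0,0,0],
)

```text
time_s: 17.37
ee_pos: [623.9, 304.0, 167.1]
ee_rot: [-180.0, -0.0, 142.0]
force: [1.4, 0.7, -0.1]
gripper_width: 40.8
gripper_force: 20.0
```

>>> step_arm(
  plan=[0.48,-2.4,-1.5,0,0,0,0.48,-2.4,0,0,0,0,0.48,-2.4,0,0,0,0,0.48,-2.4,0,0,0,0,0.48,-2.4,0,0,0,0],
)

```text
time_s: 17.78
ee_pos: [530.5, 223.6, 181.0]
ee_rot: [180.0, 0.0, 142.0]
force: [0.2, 0.1, -0.4]
gripper_width: 41.1
gripper_force: 20.0
```

>>> step_arm(
  plan=[0.48,-2.4,0,0,0,0,0.48,-2.4,0,0,0,0,0.3,-1.6,0,0,0,0,0.15,-0.75,0,0,0,0,0,0,0,0,0,0],
)

```text
time_s: 18.2
ee_pos: [475.4, 175.9, 181.0]
ee_rot: [-180.0, 0.0, 142.0]
force: [0.1, 0.3, 0.3]
gripper_width: 40.6
gripper_force: 20.0
```

>>> step_arm(
  plan=[0,0,0,0,0,0,0,0,0,0,0,0,0,0,0,0,0,0,0,0,0,0,0,0],
)

```text
time_s: 18.53
ee_pos: [477.1, 177.3, 180.2]
ee_rot: [180.0, 0.0, 142.1]
force: [0.1, -0.3, -0.8]
gripper_width: 40.7
gripper_force: 20.0
```

```bash
python3 - <<'E'
from h import *
f=viewer.grab_frame('wrist'); save(f,'w4'); s=sensors.state(); print(s['ee_pos'],s['ee_rot'],s['force'],s['gripper_width'])
cv2.imwrite('pics/w4c.png',cv2.resize(f['img'][100:300,180:440],None,fx=3,fy=3,interpolation=cv2.INTER_CUBIC)[:,:,::-1])
E
```

```text
[476.95087027 177.15475329 180.17923431] [-1.79993711e+02 -2.86442778e-04  1.42046535e+02] [-0.09780991  1.04606673  0.45848943] 40.78258934622408
```

View pics/w4c.png

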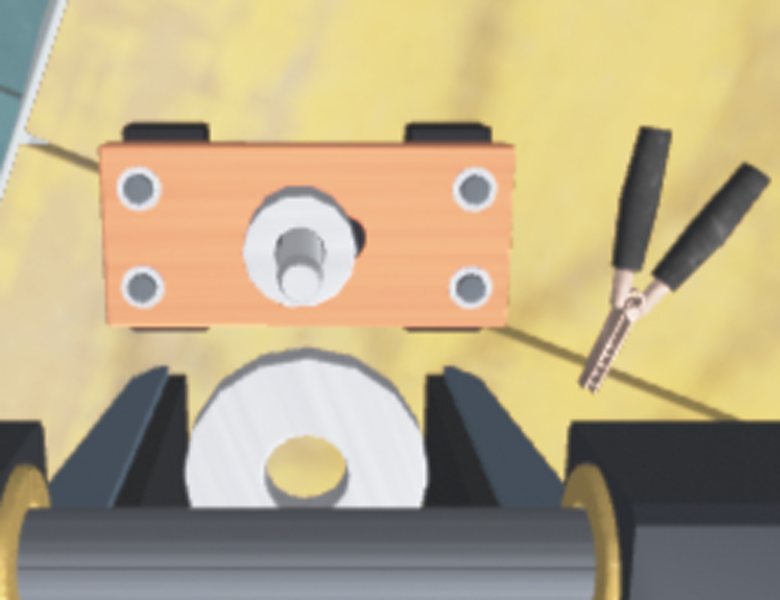

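The washer is held level. Its hole is at about crop (306,474), its outer upper edge is at row 360, and the bolt end is at (300,283).

```bash
python3 - <<'E'
from h import *
f=viewer.grab_frame('wrist'); s=sensors.state(); M=R.from_euler('xyz',s['ee_rot'],degrees=True).as_matrix(); p=s['ee_pos']
C=lambda c:((c[0]+.5)/3+180-.5,(c[1]+.5)/3+100-.5)
t=lambda w:(M.T@(w-p)).round(1)
print('bolt tool',t(onz(f,C((300,283)),90)))
print('washer edge (21+c)',t(onz(f,C((307,361)),p[2]-7.5)),'sides',t(onz(f,C((186,474)),p[2]-7.5)),t(onz(f,C((428,474)),p[2]-7.5)),'hole edge (7.2+c)',t(onz(f,C((306,435)),p[2]-7.5)))
E
```

```text
bolt tool [14.5 -1.9 90.2]
washer edge (21+c) [19.9 -0.4  7.5] sides [ -0.1 -20.9   7.5] [-0.1 20.1  7.5] hole edge (7.2+c) [ 6.9 -0.5  7.5]
```

>>> step_arm(
  plan=[0.53,-0.14,1.6,0,0,0,0.5,0,1.8,0,0,0,0.5,0,1.8,0,0,0,0,0,1.0,0,0,0,0,0,0.4,0,0,0],
)

```text
time_s: 19.05
ee_pos: [462.7, 184.9, 112.8]
ee_rot: [-179.8, -0.1, 142.1]
force: [0.2, 0.4, -0.6]
gripper_width: 40.8
gripper_force: 20.0
```

>>> step_arm(
  plan=[0,0,0,0,0,0,0,0,0,0,0,0,0,0,0.1,0,0,0,0,0,0.1,0,0,0,0,0,0.1,0,0,0],
)

```text
time_s: 19.47
ee_pos: [464.0, 185.1, 112.0]
ee_rot: [179.9, 0.1, 142.0]
force: [-0.8, 0.3, -0.5]
gripper_width: 40.8
gripper_force: 20.0
```

>>> step_arm(
  plan=[0,0,0.1,0,0,0,0,0,0.1,0,0,0,0,0,0.1,0,0,0,0,0,0.1,0,0,0,0,0,0.1,0,0,0],
)

```text
time_s: 19.88
ee_pos: [463.5, 185.0, 106.3]
ee_rot: [-180.0, 0.0, 142.0]
force: [-0.4, 0.5, -0.5]
gripper_width: 41.3
gripper_force: 20.0
```

>>> step_arm(
  plan=[0,0,0.1,0,0,0,0,0,0.1,0,0,0,0,0,0.1,0,0,0,0,0,0.1,0,0,0,0,0,0.1,0,0,0],
)

```text
time_s: 20.3
ee_pos: [463.5, 185.0, 101.3]
ee_rot: [-180.0, 0.0, 142.0]
force: [0.3, 0.5, -0.6]
gripper_width: 40.6
gripper_force: 20.0
```

>>> step_arm(
  plan=[0,0,0.1,0,0,0,0,0,0.1,0,0,0,0,0,0.1,0,0,0,0,0,0.1,0,0,0,0,0,0.1,0,0,0],
)

```text
time_s: 20.72
ee_pos: [463.5, 185.0, 96.3]
ee_rot: [-180.0, 0.0, 142.0]
force: [0.5, -0.7, -0.3]
gripper_width: 41.2
gripper_force: 20.0
```

>>> step_arm(
  plan=[0,0,0.3,0,0,0,0,0,0.4,0,0,0,0,0,0.4,0,0,0,0,0,0.4,0,0,0,0,0,0.3,0,0,0],
)

```text
time_s: 21.13
ee_pos: [463.3, 184.9, 77.8]
ee_rot: [-180.0, -0.0, 142.0]
force: [-0.2, 1.5, -1.1]
gripper_width: 41.6
gripper_force: 20.0
```

>>> step_arm(
  plan=[0,0,0.2,0,0,0,0,0,0.1,0,0,0,0,0,0.1,0,0,0,0,0,0.1,0,0,0,0,0,0.1,0,0,0],
)

```text
time_s: 21.55
ee_pos: [463.6, 185.1, 72.4]
ee_rot: [180.0, 0.0, 142.0]
force: [0.5, -0.5, -0.2]
gripper_width: 40.8
gripper_force: 20.0
```

>>> step_arm(
  plan=[0,0,0.1,0,0,0,0,0,0.1,0,0,0,0,0,0.05,0,0,0,0,0,0.05,0,0,0,0,0,0,0,0,0],
)

```text
time_s: 21.97
ee_pos: [463.5, 185.0, 69.3]
ee_rot: [-180.0, -0.0, 142.0]
force: [-0.1, 0.4, -1.1]
gripper_width: 41.3
gripper_force: 20.0
```

>>> step_arm(
  plan=[0,0,0.05,0,0,0,0,0,0.03,0,0,0,0,0,0.03,0,0,0,0,0,0,0,0,0],
)

```text
time_s: 22.3
ee_pos: [463.6, 185.0, 68.4]
ee_rot: [180.0, 0.0, 142.0]
force: [-0.0, -0.3, 0.3]
gripper_width: 40.9
gripper_force: 20.0
```

>>> step_arm(
  plan=[0,0,0.03,0,0,0,0,0,0.02,0,0,0,0,0,0,0,0,0],
)

```text
time_s: 22.55
ee_pos: [463.6, 185.0, 68.3]
ee_rot: [180.0, 0.0, 142.0]
force: [-1.5, -0.8, 5.2]
gripper_width: 40.9
gripper_force: 20.0
```

>>> step_arm(
  plan=[0,0,0,0,0,0,0,0,0,0,0,0,0,0,0,0,0,0,0,0,-0.3,0,0,0,0,0,-0.8,0,0,0],
  hand=5.4,
)

```text
time_s: 22.97
ee_pos: [462.8, 184.7, 78.2]
ee_rot: [-179.9, -0.1, 142.0]
force: [0.3, 0.2, -0.5]
gripper_width: 53.9
gripper_force: 0.0
```

>>> step_arm(
  plan=[0,0,-1.5,0,0,0,0,0,-2.5,0,0,0,0,0,-2,0,0,0,0,0,-0.5,0,0,0,0,0,0,0,0,0],
)

```text
time_s: 23.38
ee_pos: [464.6, 185.4, 145.7]
ee_rot: [179.8, 0.1, 142.0]
force: [0.0, 0.4, -1.3]
gripper_width: 53.9
gripper_force: 0.0
```

>>> step_arm(
  plan=[1.5,1.0,0,0,0,0,2.4,1.6,0,0,0,0,2.4,1.6,0,0,0,0,2.4,1.6,0,0,0,0,2.4,1.6,0,0,0,0],
)

```text
time_s: 23.8
ee_pos: [420.3, 312.2, 142.4]
ee_rot: [-179.9, -0.0, 142.0]
force: [-0.0, 0.0, 1.4]
gripper_width: 53.7
gripper_force: 0.0
```

>>> step_arm(
  plan=[1.9,1.3,0,0,0,0,1.0,0.7,0,0,0,0,0,0,0,0,0,0,0,0,0,0,0,0,0,0,0,0,0,0],
)

```text
time_s: 24.22
ee_pos: [411.0, 344.0, 143.3]
ee_rot: [-179.9, 0.0, 142.0]
force: [-0.2, -0.5, -0.2]
gripper_width: 54.5
gripper_force: 0.0
```

```bash
python3 - <<'E'
from h import *
f=viewer.grab_frame('wrist'); save(f,'w5'); s=sensors.state(); print(s['ee_pos'],s['ee_rot'])
for r in viewer.pinpoint('bushing_centre',f)[:2]: print(np.round(r['location'],1),round(r['score'],2),onz(f,r['location'],12).round(1))
hsv=cv2.cvtColor(f['img'],cv2.COLOR_RGB2HSV); m=(hsv[...,1]<60).astype(np.uint8)*255; m[228:]=0
n,l,st,c=cv2.connectedComponentsWithStats(m)
for i in range(1,n):
    if 300<st[i][4]<8000: print(st[i],c[i].round(1),onz(f,c[i],6).round(1))
a=cv2.resize(f['img'][100:300,180:440],None,fx=2,fy=2,interpolation=cv2.INTER_CUBIC)
g=viewer.grab_frame('side')['img'][130:230,280:370]
b=cv2.resize(g,None,fx=3,fy=3); o=np.zeros((400,800,3),np.uint8); o[:,:520]=a; o[:300,525:795]=b
cv2.imwrite('pics/w5c.png',o[:,:,::-1])
E
```

```text
[411.21216594 343.90787906 143.46732299] [-1.79928211e+02  1.75606693e-02  1.41958087e+02]
[283.1 181.3] 0.85 [398.5 354.3  12. ]
[ 214    0   77  136 1148] [251.2  56.3] [305.  395.3   6. ]
[ 422    0  138   75 7993] [499.   30.4] [408.8 558.2   6. ]
[ 347   57   42   93 1682] [365.   96.8] [385.4 448.6   6. ]
[462 126  63  73 916] [478.2 156.6] [484.2 496.5   6. ]
[ 259  156   49   48 1669] [282.9 179.6] [398.1 354.4   6. ]
```

View pics/w5c.png

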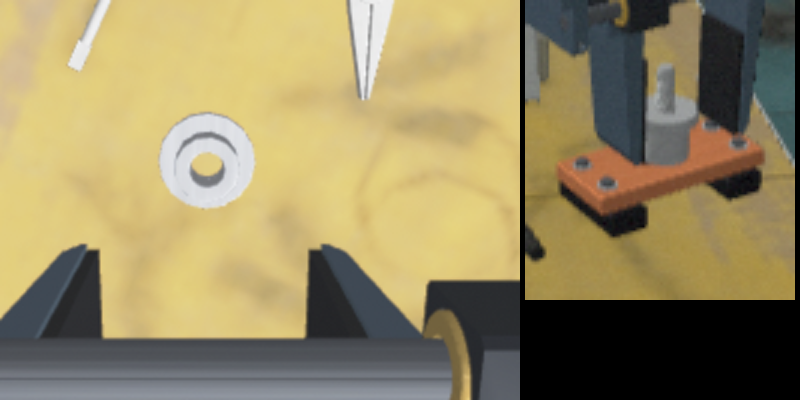

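The washer is seated on the spacer. The bushing's flange is centred near full-frame pixel (283,180).

```bash
python3 -c "
from h import *
print(tool([398.4,354.4,22]))"
```

```text
[ 1.66  0.02 12.18]
```

>>> step_arm(
  plan=[0.8,0.02,2.5,0,0,0,0.86,0,3,0,0,0,0,0,3,0,0,0,0,0,2,0,0,0,0,0,0.7,0,0,0],
)

```text
time_s: 24.78
ee_pos: [396.6, 353.5, 29.0]
ee_rot: [-179.7, -0.1, 142.0]
force: [-0.8, -0.2, -0.2]
gripper_width: 54.1
gripper_force: 0.0
```

>>> step_arm(
  plan=[0,0,0,0,0,0,0,0,0,0,0,0,0,0,0,0,0,0,0,0,0,0,0,0,0,0,0,0,0,0],
)

```text
time_s: 25.2
ee_pos: [398.8, 356.1, 33.1]
ee_rot: [179.9, 0.0, 142.0]
force: [-1.1, -1.2, -0.8]
gripper_width: 54.1
gripper_force: 0.0
```

```bash
python3 -c "
from h import *
print(sensors.state()['ee_pos'],tool([398.4,354.4,22]))"
```

```text
[398.7625465  356.12927604  33.09455995] [-0.08 -0.16  1.11]
```

>>> step_arm(
  plan=[-0.08,-0.16,0.3,0,0,0,0,0,0.3,0,0,0,0,0,0.25,0,0,0,0,0,0.15,0,0,0,0,0,0.1,0,0,0],
)

```text
time_s: 25.62
ee_pos: [397.5, 353.7, 20.4]
ee_rot: [-180.0, -0.0, 142.0]
force: [-0.3, 0.0, -0.1]
gripper_width: 54.0
gripper_force: 0.0
```

>>> step_arm(
  plan=[0,0,0,0,0,0,0,0,0,0,0,0],
)

```text
time_s: 25.78
ee_pos: [397.6, 353.9, 20.7]
ee_rot: [-180.0, 0.0, 142.0]
force: [-0.5, -0.3, 0.7]
gripper_width: 53.6
gripper_force: 0.0
```

>>> step_arm(
  plan=[0,0,0,0,0,0,0,0,0,0,0,0,0,0,0,0,0,0,0,0,0,0,0,0,0,0,0,0,0,0],
  hand=2,
  newtons=20,
)

```text
time_s: 26.2
ee_pos: [397.8, 354.0, 20.9]
ee_rot: [180.0, 0.0, 142.0]
force: [0.5, -0.1, -1.2]
gripper_width: 26.5
gripper_force: 20.0
```

>>> step_arm(
  plan=[0,0,0,0,0,0,0,0,0,0,0,0],
)

```text
time_s: 26.37
ee_pos: [397.8, 354.0, 20.9]
ee_rot: [180.0, 0.0, 142.0]
force: [0.1, 0.5, 1.5]
gripper_width: 26.3
gripper_force: 20.0
```

>>> step_arm(
  plan=[0,0,-0.5,0,0,0,0,0,-2.5,0,0,0,0,0,-4,0,0,0,0,0,-3.5,0,0,0,0,0,-1.4,0,0,0],
)

```text
time_s: 26.78
ee_pos: [399.4, 355.4, 144.8]
ee_rot: [179.6, 0.1, 142.0]
force: [0.3, -0.1, -1.1]
gripper_width: 26.2
gripper_force: 20.0
```

>>> step_arm(
  plan=[-2.4,-1.42,0,0,0,0,-2.4,-1.42,0,0,0,0,-2.4,-1.42,0,0,0,0,-2.4,-1.42,0,0,0,0,-2.4,-1.42,0,0,0,0],
)

```text
time_s: 27.2
ee_pos: [448.6, 222.8, 140.1]
ee_rot: [-180.0, 0.0, 142.1]
force: [0.2, 0.2, -0.1]
gripper_width: 26.4
gripper_force: 20.0
```

>>> step_arm(
  plan=[-1.8,-1.05,0,0,0,0,-1.2,-0.7,0,0,0,0,-0.59,-0.4,0,0,0,0,0,0,0,0,0,0,0,0,0,0,0,0],
)

```text
time_s: 27.62
ee_pos: [463.5, 185.2, 139.9]
ee_rot: [180.0, -0.0, 142.0]
force: [-0.1, 0.1, -0.8]
gripper_width: 26.6
gripper_force: 20.0
```

>>> step_arm(
  plan=[0,0,0,0,0,0,0,0,0,0,0,0,0,0,0,0,0,0,0,0,0,0,0,0,0,0,0,0,0,0],
)

```text
time_s: 28.03
ee_pos: [463.5, 185.4, 139.8]
ee_rot: [-180.0, -0.0, 142.1]
force: [-0.4, -0.5, 0.6]
gripper_width: 26.5
gripper_force: 20.0
```

```bash
python3 -c "
from h import *
s=sensors.state();print(s['ee_pos'],s['ee_rot'],s['gripper_width'],tool([463.6,185.2,116]))"
```

```text
[463.50942701 185.4450019  139.79533135] [-1.79994770e+02 -4.61191059e-04  1.42067264e+02] 26.50353169357128 [-0.02 -0.01  2.38]
```

Lined up with where the washer went on. Next I'll lower it gently.

>>> step_arm(
  plan=[0,0,0.8,0,0,0,0,0,0.8,0,0,0,0,0,0.5,0,0,0,0,0,0.2,0,0,0,0,0,0.1,0,0,0],
)

```text
time_s: 28.45
ee_pos: [463.2, 184.8, 114.9]
ee_rot: [-179.9, -0.0, 142.0]
force: [-0.2, -0.1, -0.7]
gripper_width: 26.4
gripper_force: 20.0
```

>>> step_arm(
  plan=[0,0,0.1,0,0,0,0,0,0.1,0,0,0,0,0,0.1,0,0,0,0,0,0.1,0,0,0,0,0,0.1,0,0,0],
)

```text
time_s: 28.87
ee_pos: [463.8, 185.1, 110.9]
ee_rot: [180.0, 0.0, 142.0]
force: [-0.0, -0.3, -1.3]
gripper_width: 26.5
gripper_force: 20.0
```

>>> step_arm(
  plan=[0,0,0.1,0,0,0,0,0,0.1,0,0,0,0,0,0.1,0,0,0,0,0,0.1,0,0,0,0,0,0,0,0,0],
)

```text
time_s: 29.28
ee_pos: [463.6, 185.0, 106.6]
ee_rot: [-180.0, -0.0, 142.0]
force: [-0.0, -0.1, 0.0]
gripper_width: 26.3
gripper_force: 20.0
```

>>> step_arm(
  plan=[0,0,0.1,0,0,0,0,0,0.2,0,0,0,0,0,0.2,0,0,0,0,0,0.3,0,0,0,0,0,0.3,0,0,0],
)

```text
time_s: 29.7
ee_pos: [463.6, 185.0, 95.5]
ee_rot: [-180.0, 0.0, 142.0]
force: [-0.7, 0.2, -1.6]
gripper_width: 26.2
gripper_force: 20.0
```

>>> step_arm(
  plan=[0,0,0.3,0,0,0,0,0,0.2,0,0,0,0,0,0.2,0,0,0,0,0,0.1,0,0,0,0,0,0.1,0,0,0],
)

```text
time_s: 30.12
ee_pos: [463.7, 185.1, 86.7]
ee_rot: [-180.0, 0.0, 142.0]
force: [-0.2, 0.0, -1.2]
gripper_width: 26.4
gripper_force: 20.0
```

>>> step_arm(
  plan=[0,0,0.1,0,0,0,0,0,0.1,0,0,0,0,0,0.05,0,0,0,0,0,0.05,0,0,0,0,0,0,0,0,0],
)

```text
time_s: 30.53
ee_pos: [463.6, 185.0, 83.8]
ee_rot: [-180.0, 0.0, 142.0]
force: [-0.6, 0.2, -0.8]
gripper_width: 26.1
gripper_force: 20.0
```

>>> step_arm(
  plan=[0,0,0.05,0,0,0,0,0,0.05,0,0,0,0,0,0.05,0,0,0,0,0,0.03,0,0,0,0,0,0,0,0,0],
)

```text
time_s: 30.95
ee_pos: [463.6, 185.0, 82.0]
ee_rot: [-180.0, 0.0, 142.0]
force: [0.8, 0.5, -0.7]
gripper_width: 26.4
gripper_force: 20.0
```

>>> step_arm(
  plan=[0,0,0.03,0,0,0,0,0,0.02,0,0,0,0,0,0,0,0,0],
)

```text
time_s: 31.2
ee_pos: [463.7, 185.1, 81.8]
ee_rot: [180.0, 0.0, 142.0]
force: [-0.4, -1.1, 2.2]
gripper_width: 26.3
gripper_force: 20.0
```

>>> step_arm(
  plan=[0,0,0.03,0,0,0,0,0,0,0,0,0],
)

```text
time_s: 31.37
ee_pos: [463.7, 185.0, 81.8]
ee_rot: [180.0, 0.0, 142.0]
force: [-1.8, 0.1, 5.9]
gripper_width: 26.5
gripper_force: 20.0
```

>>> step_arm(
  plan=[0,0,0,0,0,0,0,0,0,0,0,0,0,0,0,0,0,0,0,0,-0.3,0,0,0,0,0,-0.8,0,0,0],
  hand=4.4,
)

```text
time_s: 31.78
ee_pos: [462.8, 184.7, 91.6]
ee_rot: [-179.9, -0.1, 142.0]
force: [-1.0, 0.5, 0.3]
gripper_width: 43.9
gripper_force: 0.0
```

>>> step_arm(
  plan=[0,0,-1.5,0,0,0,0,0,-2.5,0,0,0,0,0,-2.5,0,0,0,0,0,-1,0,0,0,0,0,0,0,0,0],
)

```text
time_s: 32.2
ee_pos: [465.3, 185.7, 170.0]
ee_rot: [179.7, 0.2, 142.0]
force: [0.7, -0.0, -0.6]
gripper_width: 44.4
gripper_force: 0.0
```

```bash
python3 - <<'E'
from h import *
print(sensors.state()['ee_pos'],sensors.state()['gripper_width'],sensors.state()['force'])
for n in ['side','wrist']:
    f=viewer.grab_frame(n)
    for k,z in [('bushing_centre',73),('washer_centre',57),('spacer_centre',40.5)]:
        for r in viewer.pinpoint(k,f)[:1]: print(n,k,np.round(r['location']),round(r['score'],2),onz(f,r['location'],z).round(1))
E
```

```text
[465.31135775 185.66544471 169.99954928] 44.35917535127896 [ 0.65088185 -0.02331191 -0.59457312]
side bushing_centre [325. 164.] 0.59 [458.8 198.9  73. ]
side washer_centre [330. 167.] 0.55 [455.  179.6  57. ]
side spacer_centre [327. 178.] 0.65 [456.9 193.2  40.5]
wrist bushing_centre [283. 214.] 0.56 [464.  183.9  73. ]
```

All three parts were seated by contact force at their expected heights, and the gripper is clear. Handing in.

```bash
python3 -c "
from workcell import env
print(env.job_done())"
```

```text
the job is handed in; nothing more can be done
None
```

The spacer, washer and bushing (flange down) are threaded on the bolt in order, each lowered until it seated at its expected height with a few newtons of contact. They are released with the gripper clear, and I handed the job in at about 32 s of the 72 s; the hand-in returned no verdict.

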